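# Zero the dial gauge, peel the clinging top tray off the stack and present it

### The job

Turn the black bezel knob of the dial gauge until its blue pointer stands in the red zero band. Then take the green top tray, stuck in the stack by its clinging rubber feet, by its orange pull block and peel it off corner first: raise that corner while the opposite corner is still down in the stack, without dragging the trays below along. Finish still holding the tray up in the gripper, about level, with its middle over the gauge's brass feeler and a hand's breadth clear above it, touching nothing else; leave the oval box, sanding block and glue bottle alone.

Things in the scene. Friction and masses are not known exactly. Their poses are not given: they have to be found in the camera images.
- bezel (a joint): black bezel knob of the dial gauge: hinge about the vertical, value in rad, positive counter-clockwise seen from above; 0 = pointer at the middle of the red band (band is +-0.1 rad); starts between 0.6 and 1.3; stops at -0.4 and 1.5; stays where left (friction torque 0.04 N m). The 0 position has the pointer along the gauge's -x axis.
- bezel_grip (a point): point on the knob's vertical axis, at the height to grip. The knob has an upright grip bar 44 mm long (along this point's x axis, which turns with the knob; the blue pointer is on its -x end), 12 mm thick (y), 31 mm tall, its top 12 mm above this point; the dial's face is 24 mm below the point
- gauge: grey fixed dial gauge, base 110 (x) x 210 (y) x 26 mm; origin at the centre of its underside on the bench, z up. White dial of 92 mm diameter centred at y = +55 mm; steel pad with the upright feeler at y = -55 mm
- feeler (a point): brass ball tip (top) of the gauge's upright feeler pin, 60 mm above the bench; rigid
- stack: what must stay: dark wooden form block 140 x 104 x 30 mm with four nested wooden trays fixed on it (one loose body, 0.86 kg, standing on the bench); origin at the centre of its underside, z up. The top tray's feet stand on its uppermost floor, 58 mm above the origin, with the same x and y axes and centre
- tray_center (a point): middle of the green top tray's floor (4 mm thick floor of 130 x 90 mm, 45-degree flared rim to 154 (x) x 114 (y) mm over all; rim top 12 mm above this point, underside of its rubber feet 14 mm below it); axes are the tray's, z up. About 85 g.
- tray_pull (a point): point to grip on the orange pull block, at tray x = -52, y = +33 mm, 34 mm above tray_center. Block 26 mm long along the line from tray_center to the block, 12 mm thick across that line, 46 mm tall; its top is 14 mm above this point, tray floor 32 mm below, rim top 22 mm below. Axes are the tray's
- tray_far (a point): underside of the foot at the tray's opposite corner (tray x = +50, y = -32 mm): the point about which the tray is tipped in peeling; it lies 58 mm above the stack's origin while seated. The four rubber feet (16 mm square, at x +-50, y +-32 mm) are gripped by spring pads of the stack, each clinging with about 1.5 to 2 N until its foot is raised 12 mm; slow peeling takes 3 to 5 N at the block
- oval_box: bystander: bentwood oval box, 176 x 121 x 76 mm, origin under its centre
- sanding_block: bystander: cork sanding block 100 x 55 x 32 mm, origin under its centre
- glue_bottle: bystander: white bottle with red cap, 56 mm diameter, 110 mm tall, origin under its centre

How it is judged:
By the outcome, as a careful person would: the job done as asked, in the order asked, and still so for the second after the job is handed in, while the arm keeps its last pose, push and grip.
It also fails if it takes over 64 s, if anything falls off the work surface, if the arm or the gripper's body presses on something with over 40 N, if the wrist force passes 120 N, or if a joint passes its speed limit or range.

### The arm

A 7-joint arm with a two-finger parallel gripper is mounted at the origin on the work surface. World frame = base frame: x ahead of the robot, y to its left, z up, the work surface at z = 0. Lengths are in m, angles in rad, forces in N, time in s.
With the tool pointing down it reaches from about 0.425 to 0.925 m from the base axis. Payload 6.8 kg.
Tool frame: the origin (TCP) lies between the finger pads; the fingertips stand 25 mm ahead of it and the grasp point (between the pads) lies 6 mm ahead of it; z points along the fingers, y is the line along which they close (so a half turn about z gives the same grasp; the last joint's range is limited). The gripper opens to 88 mm and grips with 3 to 60 N. Pads are 20 mm wide; open, the fingers measure 115 mm over their backs; the gripper's body (75 mm by 178 mm) begins 61 mm behind the grasp point.
Start: joints at [-1.372, 0.477, 0.022, 1.555, -0.011, 1.109, -0.083], TCP at [0.204, 0.643, 0.221] pointing down, gripper open.
Joint ranges: [-2.96, 2.96], [-0.34, 2.1], [-1.41, 1.46], [0.24, 2.44], [-1.37, 4.51], [0.17, 1.92], [-2.96, 2.96]. Speed limits (rad/s): [2.39, 2.39, 3.14, 3.14, 3.14, 3.14, 3.14].

### API

Orientations are given as a rotation vector (axis times angle).
In Python, from rig import bot gives the robot as it stands.
- The arm moves only by the tool servo_tool, never from a script. Its arguments are lists of equal length, an entry for each row: "turn": the turn, a rotation vector about the tool's x, y, z in rad, a list of three; "offset": the shift along the tool's x, y, z in m, a list of three; "fingers": the gripper's target within -1 to 1 (shut at 1, half-way at 0, fully open at -1). In form: {"turn": [[ax, ay, az], ...], "offset": [[tx, ty, tz], ...], "fingers": [fingers, ...]}. A call has exactly 10 rows; each row shifts and turns the commanded pose from where the row before left it, along the tool's axes as they then stand; what a row does not reach is not made up. A row lasts 1/12 s, in which the tool goes at most 41.7 mm and 7.16 degrees, less where a joint would pass 70% of its speed; a pose out of reach is approached as far as the arm can. A call is refused whole if a number of a shift passes 0.0417 or a number of a turn 0.125, either way. A call with a gripper value outside its range is refused whole. The fingers move at their own pace and stop on an object; "grip_force" is the grip in N (left out, the last holds). Time passes only in rows, so rows that do not move let the fingers close, or fill a call up. It gives the time, the measured TCP pose, the force, the opening and the grip force at its end, in the units of the state.
- bot.state(): the state, without advancing time (a new reading comes with each control period).
- bot.snapshot(name): name is "scene" or "top" or "wrist"; returns (picture, depth): 420x560x3 uint8, blue, green, red; 420x560 float32, m along the optical axis (not along the pixel's ray), 0 where there is no reading.
- bot.camera_info(name): a dict with "fx", "fy", "cx", "cy" (pixels), "pose" (4x4, takes a point from camera to world coordinates). Camera axes: x right, y down, z forward; pixel columns grow to the right and rows downward; lengths in m; the calibration is good to about 2 mm. A picture is of the moment at which its call begins: read the wrist's pose just before it. camera_info takes no time and is no camera call; for the wrist camera it gives the pose at the moment of the call.
- bot.close_job(): hands the job in; it is judged then, once.
Trained networks look in the newest picture that a camera, given by its name, has taken for a name from the list of things; names that differ only in an ending like _2 or _b are one class to them, and where a whole thing is asked for, a point or a joint stands for the part that bears it (a point fixed in the world has none). Each returns a list of dicts, best first, with "confidence" (0 to 1); they miss things now and then, are a little off and sometimes report something else, mostly with a low value. They report only what shows in the picture. A call takes as long as a camera call.
- bot.find_in(target, camera): "uv" ([column, row] in pixels, amid what is visible of it).
- bot.cut_out(target, camera): "pixels" (420x560 bool, what is visible of it) and "uv" ([column, row] in pixels, amid what is visible of it).
The state is a dict: "clock": time; "qpos": joint angles; "qvel": joint speeds; "joint_efforts": joint torques, N m; "tcp_pos": TCP position; "tool_rot": TCP orientation; "contact_force": force on the tool from outside, world axes, zero at the start; "ft_torque": the same for the moment, N m; "opening": finger opening in m; "grasp_force": force on a finger pad.
Only numpy, scipy, OpenCV 4.12 (cv2) and the standard library are available. Lean on these libraries where they do the work, as an engineer would, in place of code of your own. Each camera call takes 0.05 s, during which the arm holds its last target. There are 200 camera calls.

## Working session

There is one attempt and no reset: what is moved stays moved. The work goes in short steps, Python scripts to look and compute and a tool call to move; the robot and the scene stay as the last step left them, time stands still between calls to the robot, and variables do not carry over. Pictures are saved under pics/ and viewed, at most 10 in all, crops included, and the job is handed in when it is done.

Besides the shell and the picture viewer there is one more tool, called after ">>>" by a JSON object that holds its "name" and its "arguments". servo_tool: Moves the arm, as the interface text tells. Its arguments: {"type":"object","properties":{"turn":{"type":"array","items":{"type":"array","items":{"type":"number"}}},"offset":{"type":"array","items":{"type":"array","items":{"type":"number"}}},"fingers":{"type":"array","items":{"type":"number"}},"grip_force":{"type":"number"}},"required":["turn","offset","fingers"]}

```bash
mkdir -p pics; cat > h.py <<'E'
import numpy as np, cv2
from rig import bot
from scipy.spatial.transform import Rotation as R
def snap(c):
    K=bot.camera_info(c); im,d=bot.snapshot(c); return im,d,K
def cloud(d,K):
    v,u=np.mgrid[:d.shape[0],:d.shape[1]]
    P=np.stack([(u-K['cx'])/K['fx']*d,(v-K['cy'])/K['fy']*d,d],-1)
    T=np.array(K['pose']); return P@T[:3,:3].T+T[:3,3]
E
cat > a.py <<'E'
from h import *
s=bot.state(); print({k:np.round(v,3) for k,v in s.items()})
ims=[]
for c in ['scene','top']:
    im,d,K=snap(c); P=cloud(d,K); ims.append(im); np.savez(c+'.npz',im=im,d=d,P=P)
    print(c,np.round(K['pose'],3).tolist(),K['fx'])
    for n in ['bezel','feeler','gauge','tray_pull','tray_center','stack','oval_box','sanding_block','glue_bottle']:
        for r in bot.cut_out(n,c)[:1]:
            m=r['pixels']&(d>0); p=P[m]
            print(n,round(r['confidence'],2),np.round(r['uv']),m.sum(),np.round(np.median(p,0),3),np.round(np.percentile(p,2,axis=0),3),np.round(np.percentile(p,98,axis=0),3))
for c,i in zip('ab',ims): cv2.imwrite(f'pics/{c}.png',i)
print(bot.state()['clock'])
E
python3 a.py
```

```text
{'clock': np.float64(0.0), 'qpos': array([-1.372,  0.478,  0.022,  1.556, -0.011,  1.109, -0.083]), 'qvel': array([ 0.   , -0.001,  0.002,  0.   , -0.002,  0.003,  0.001]), 'joint_efforts': array([-1.0000e-03, -5.8285e+01,  1.5340e+00, -2.7262e+01, -5.4000e-02,
        1.7000e-02,  0.0000e+00]), 'tcp_pos': array([0.204, 0.643, 0.22 ]), 'tool_rot': array([-4.800e-01, -3.105e+00,  3.000e-03]), 'contact_force': array([-0.337,  1.006,  0.65 ]), 'ft_torque': array([ 0.008, -0.041, -0.019]), 'grasp_force': np.float64(0.0), 'opening': np.float64(0.088)}
scene [[0.8, 0.362, -0.479, 1.079], [0.6, -0.492, 0.63, -0.649], [-0.008, -0.791, -0.611, 0.71], [0.0, 0.0, 0.0, 1.0]] 401.73785940260063
bezel 0.65 [328. 177.] 196 [0.562 0.21  0.038] [0.535 0.191 0.029] [0.579 0.255 0.068]
feeler 0.6 [321. 196.] 1910 [0.593 0.142 0.025] [0.514 0.056 0.002] [0.665 0.257 0.064]
gauge 0.85 [321. 192.] 1943 [0.592 0.143 0.025] [ 0.513  0.056 -0.001] [0.664 0.265 0.064]
tray_pull 0.91 [210. 237.] 2210 [ 0.519 -0.198  0.073] [ 0.45  -0.263  0.07 ] [ 0.599 -0.139  0.107]
tray_center 0.6 [216. 234.] 2232 [ 0.518 -
[... 741 characters left out ...]
.003] [0.654 0.265 0.067]
gauge 0.55 [204. 219.] 3486 [0.578 0.166 0.028] [0.503 0.067 0.02 ] [0.654 0.264 0.067]
tray_pull 0.81 [356. 239.] 3027 [ 0.521 -0.202  0.075] [ 0.448 -0.264  0.07 ] [ 0.6   -0.139  0.113]
tray_center 0.61 [352. 236.] 3006 [ 0.52  -0.201  0.075] [ 0.444 -0.262  0.07 ] [ 0.596 -0.139  0.113]
stack 0.21 [206. 219.] 3487 [0.578 0.166 0.028] [0.505 0.067 0.02 ] [0.654 0.264 0.067]
oval_box 0.82 [121. 184.] 3369 [0.669 0.374 0.076] [0.591 0.323 0.007] [0.754 0.44  0.081]
sanding_block 0.67 [264. 156.] 845 [0.744 0.017 0.032] [ 0.699 -0.01   0.006] [0.796 0.044 0.037]
glue_bottle 0.63 [429. 172.] 566 [ 0.672 -0.397  0.075] [ 0.654 -0.427  0.01 ] [ 0.701 -0.381  0.113]
1.0
```

View pics/b.png

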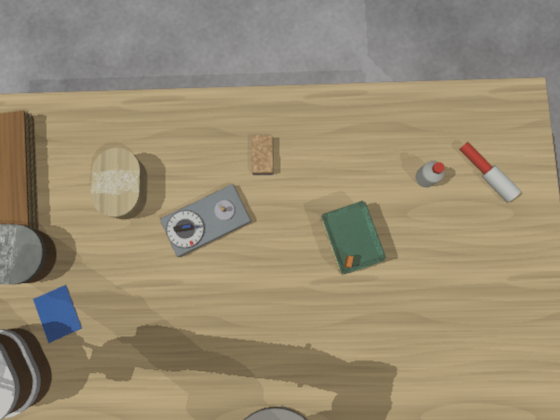

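View pics/a.png

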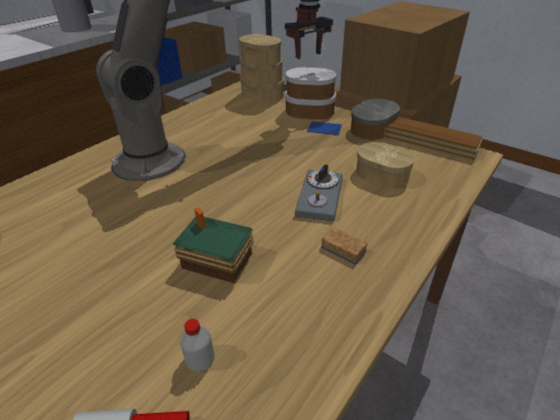

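The top view shows the gauge with the dial at (185,230), the red band near (192,243) and the feeler at (225,209). The tray is at (353,237) with the orange block at its robot-side corner (350,262). The bystanders all stand clear of these.

```bash
cat > b.py <<'E'
from h import *
z=np.load('top.npz');P=z['P'];im=z['im']
def rect(m,tag):
    r=cv2.minAreaRect((P[m][:,:2]*1000).astype(np.float32)); print(tag,m.sum(),np.round(r[0],1),np.round(r[1],1),round(r[2],1))
X,Y,Z=P[...,0],P[...,1],P[...,2]
box=(X>.46)&(X<.69)&(Y>.03)&(Y<.29)
rect(box&(Z>.018)&(Z<.035),'gauge'); m=box&(Z>.05)&(Y>.17); rect(m,'bar'); print(np.round(P[m].mean(0),3))
m2=box&(Z>.04)&(Y<.15); print('feel',P[m2].mean(0) if m2.any() else 0,m2.sum())
tb=(X>.40)&(X<.65)&(Y>-.32)&(Y<-.09)
rect(tb&(Z>.06)&(Z<.09),'tray'); rect(tb&(Z>.1),'block'); 
hsv=cv2.cvtColor(im,cv2.COLOR_BGR2HSV).astype(int)
bl=box&(hsv[...,0]>105)&(hsv[...,0]<130)&(hsv[...,1]>150); print('blue',bl.sum(),P[bl].mean(0))
T=np.array(bot.camera_info('wrist')['pose']); s=bot.state()
M=np.eye(4);M[:3,:3]=R.from_rotvec(s['tool_rot']).as_matrix();M[:3,3]=s['tcp_pos']
print(M.round(3)); print((np.linalg.inv(M)@T).round(3))
E
python3 b.py
```

```text
gauge 3010 [580.3 166.6] [111.1 210. ] 24.7
bar 104 [557.1 215.6] [12.5 44.1] 7.5
[0.556 0.215 0.067]
feel [0.60250008 0.11619748 0.05653887] 21
tray 3005 [ 521.5 -200.7] [153.9 115.8] 16.9
block 71 [ 461.7 -183.7] [12.  25.6] 73.6
blue 0 [nan nan nan]
[[-0.953  0.302  0.     0.204]
 [ 0.302  0.953  0.     0.643]
 [-0.     0.    -1.     0.221]
 [ 0.     0.     0.     1.   ]]
[[ 0.002 -0.962 -0.273  0.074]
 [ 1.     0.002  0.001  0.001]
 [-0.001 -0.273  0.962 -0.164]
 [ 0.     0.     0.     1.   ]]b.py:12: RuntimeWarning: Mean of empty slice.
  bl=box&(hsv[...,0]>105)&(hsv[...,0]<130)&(hsv[...,1]>150); print('blue',bl.sum(),P[bl].mean(0))
  ret = um.true_divide(
```

>>> {"name": "servo_tool", "arguments": {"turn": [[0, 0, 0], [0, 0, 0], [0, 0, 0], [0, 0, 0], [0, 0, 0], [0, 0, 0], [0, 0, 0], [0, 0, 0], [0, 0, 0], [0, 0, 0]], "offset": [[-0.033, -0.0214, 0.0015], [-0.033, -0.0214, 0.0015], [-0.033, -0.0214, 0.0015], [-0.033, -0.0214, 0.0015], [-0.033, -0.0214, 0.0015], [-0.033, -0.0214, 0.0015], [-0.033, -0.0214, 0.0015], [-0.033, -0.0214, 0.0015], [-0.033, -0.0214, 0.0015], [-0.033, -0.0214, 0.0015]], "fingers": [-1, -1, -1, -1, -1, -1, -1, -1, -1, -1]}}

```text
clock: 1.83
tcp_pos: [0.4548, 0.3383, 0.2064]
tool_rot: [0.48, 3.104, 0.001]
contact_force: [1.3, -0.1, 0.0]
opening: 0.088
grasp_force: 0.0
```

>>> {"name": "servo_tool", "arguments": {"turn": [[0, 0, 0], [0, 0, 0], [0, 0, 0], [0, 0, 0], [0, 0, 0.12], [0, 0, 0.12], [0, 0, 0.12], [0, 0, 0.12], [0, 0, 0.12], [0, 0, 0.12]], "offset": [[-0.033, -0.0214, 0.0015], [-0.033, -0.0214, 0.0015], [-0.033, -0.0214, 0.0015], [-0.033, -0.0214, 0.0015], [0, 0, 0], [0, 0, 0], [0, 0, 0], [0, 0, 0], [0, 0, 0], [0, 0, 0]], "fingers": [-1, -1, -1, -1, -1, -1, -1, -1, -1, -1]}}

```text
clock: 2.67
tcp_pos: [0.5539, 0.2184, 0.2003]
tool_rot: [1.551, 2.732, 0.0]
contact_force: [0.5, -0.3, 0.5]
opening: 0.0881
grasp_force: 0.0
```

>>> {"name": "servo_tool", "arguments": {"turn": [[0, 0, 0.083], [0, 0, 0.083], [0, 0, 0.083], [0, 0, 0.083], [0, 0, 0.083], [0, 0, 0], [0, 0, 0], [0, 0, 0], [0, 0, 0], [0, 0, 0]], "offset": [[0, 0, 0], [0, 0, 0], [0, 0, 0], [0, 0, 0], [0, 0, 0], [0, 0, 0], [0, 0, 0], [0, 0, 0], [0, 0, 0], [0, 0, 0]], "fingers": [-1, -1, -1, -1, -1, -1, -1, -1, -1, -1]}}

```text
clock: 3.5
tcp_pos: [0.5538, 0.2183, 0.2002]
tool_rot: [-2.073, -2.361, -0.0]
contact_force: [0.4, 0.6, 0.3]
opening: 0.0878
grasp_force: 0.0
```

```bash
cat >> h.py <<'E'
def tool():
    s=bot.state();M=np.eye(4);M[:3,:3]=R.from_rotvec(s['tool_rot']).as_matrix();M[:3,3]=s['tcp_pos'];return M,s
def show():
    M,s=tool(); print(round(s['clock'],2),M.round(4).tolist(),'yaw_y',round(np.degrees(np.arctan2(M[1,1],M[0,1])),2),'q',np.round(s['qpos'],2),'F',np.round(s['contact_force'],1),round(s['opening'],4)); return M
def rel(M,p): print('to',np.round(p,4),'tool:',np.round(M[:3,:3].T@(np.array(p)-M[:3,3]),4))
E
cat > c.py <<'E'
from h import *
import sys
M=show(); im,d,K=snap('wrist'); P=cloud(d,K); X,Y,Z=[P[...,i] for i in range(3)]
cv2.imwrite('pics/'+sys.argv[1],im); np.savez('wrist.npz',im=im,d=d,P=P)
near=(np.hypot(X-.557,Y-.216)<.03)&(d>0)
m=near&(Z>.057)&(Z<.075)
r=cv2.minAreaRect((P[m][:,:2]*1000).astype(np.float32)); print('bar',m.sum(),np.round(r[0],1),np.round(r[1],1),round(r[2],1),'top',np.percentile(P[m][:,2],[50,98]))
hsv=cv2.cvtColor(im,cv2.COLOR_BGR2HSV).astype(int)
D=(np.hypot(X-.557,Y-.216)<.05)&(d>0)
for n,k in [('blue',(hsv[...,0]>105)&(hsv[...,0]<130)&(hsv[...,1]>120)&(hsv[...,2]>60)),('red',((hsv[...,0]<8)|(hsv[...,0]>172))&(hsv[...,1]>130)&(hsv[...,2]>60))]:
    k=k&D
    if k.any():
        q=P[k].mean(0); print(n,k.sum(),q.round(4),'ang from axis',np.degrees(np.arctan2(q[1]-.2163,q[0]-.557)).round(1), np.argwhere(k).mean(0).round())
E
python3 c.py w1.png
```

```text
3.5 [[-0.1295, 0.9916, -0.0, 0.5538], [0.9916, 0.1295, 0.0002, 0.2183], [0.0002, 0.0, -1.0, 0.2002], [0.0, 0.0, 0.0, 1.0]] yaw_y 7.44 q [-0.82  0.39  0.44  1.8  -0.19  1.   -0.17] F [0.4 0.6 0.3] 0.0878
bar 556 [556.5 217.9] [11.6 44.4] 7.7 top [0.06940286 0.07127214]
blue 166 [0.5588 0.2063 0.0699] ang from axis -79.7 [213. 282.]
red 188 [0.566  0.2233 0.1666] ang from axis 37.8 [245. 322.]
```

View pics/w1.png

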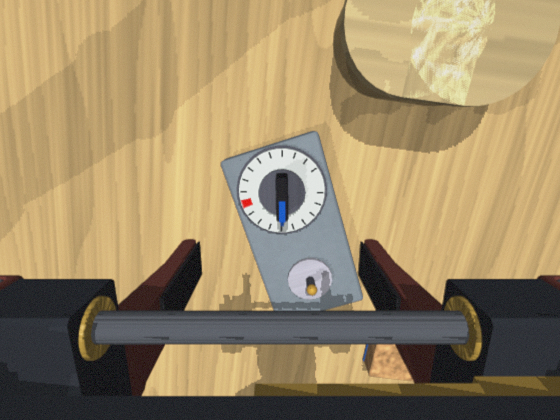

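The wrist view shows the pointer (blue, 282,212) pointing down toward the feeler. The red band is at (246,202), left of the knob axis (281,190), so a clockwise turn of about 73° is needed.

```bash
python3 - <<'E'
from h import *
z=np.load('wrist.npz');P=z['P'];im=z['im'];d=z['d'];X,Y,Z=[P[...,i] for i in range(3)]
hsv=cv2.cvtColor(im,cv2.COLOR_BGR2HSV).astype(int)
D=(np.hypot(X-.557,Y-.216)<.05)&(d>0)&(Z<.06)
k=D&((hsv[...,0]<8)|(hsv[...,0]>172))&(hsv[...,1]>130)
w=D&(hsv[...,1]<40)&(hsv[...,2]>170)
c,r=cv2.minEnclosingCircle((P[w][:,:2]*1000).astype(np.float32)); q=P[k].mean(0)
print(c,r,P[w].mean(0),q,k.sum(),np.degrees(np.arctan2(q[1]-c[1]/1000,q[0]-c[0]/1000)))
g=(X>.46)&(X<.69)&(Y>.03)&(Y<.29)&(Z>.018)&(Z<.03)&(d>0)
rr=cv2.minAreaRect((P[g][:,:2]*1000).astype(np.float32));print(rr)
E
```

```text
(557.333740234375, 218.2705841064453) 46.31508255004883 [0.55720525 0.22275503 0.03292869] [0.52096821 0.2015247  0.03374038] 64 -155.2744991475331
((579.89111328125, 168.36488342285156), (110.17838287353516, 209.44863891601562), 24.970577239990234)
```

>>> {"name": "servo_tool", "arguments": {"turn": [[0, 0, 0], [0, 0, 0], [0, 0, 0], [0, 0, 0], [0, 0, 0], [0, 0, 0], [0, 0, 0], [0, 0, 0], [0, 0, 0], [0, 0, 0]], "offset": [[-0.0015, 0.003, 0.02], [0, 0, 0.02], [0, 0, 0.02], [0, 0, 0.02], [0, 0, 0.02], [0, 0, 0.014], [0, 0, 0.01], [0, 0, 0.01], [0, 0, 0], [0, 0, 0]], "fingers": [-1, -1, -1, -1, -1, -1, -1, -1, -1, -1]}}

```text
clock: 4.38
tcp_pos: [0.5571, 0.2172, 0.0662]
tool_rot: [-2.074, -2.36, 0.0]
contact_force: [0.2, -0.2, 0.3]
opening: 0.0879
grasp_force: 0.0
```

>>> {"name": "servo_tool", "arguments": {"turn": [[0, 0, 0], [0, 0, 0], [0, 0, 0], [0, 0, 0], [0, 0, 0], [0, 0, 0], [0, 0, 0], [0, 0, 0], [0, 0, 0], [0, 0, 0]], "offset": [[0, 0, 0], [0, 0, 0], [0, 0, 0], [0, 0, 0], [0, 0, 0], [0, 0, 0], [0, 0, 0], [0, 0, 0], [0, 0, 0], [0, 0, 0]], "fingers": [1, 1, 1, 1, 1, 1, 1, 1, 1, 1], "grip_force": 15}}

```text
clock: 5.22
tcp_pos: [0.557, 0.2172, 0.0661]
tool_rot: [-2.074, -2.36, 0.0]
contact_force: [0.2, 0.5, -0.5]
opening: 0.0245
grasp_force: 0.0
```

>>> {"name": "servo_tool", "arguments": {"turn": [[0, 0, 0], [0, 0, 0], [0, 0, 0], [0, 0, 0], [0, 0, 0], [0, 0, 0], [0, 0, 0.06], [0, 0, 0.08], [0, 0, 0.08], [0, 0, 0.08]], "offset": [[0, 0, 0], [0, 0, 0], [0, 0, 0], [0, 0, 0], [0, 0, 0], [0, 0, 0], [0, 0, 0], [0, 0, 0], [0, 0, 0], [0, 0, 0]], "fingers": [1, 1, 1, 1, 1, 1, 1, 1, 1, 1]}}

```text
clock: 6.05
tcp_pos: [0.556, 0.2172, 0.066]
tool_rot: [-2.406, -2.018, 0.003]
contact_force: [-5.6, -0.1, 3.9]
opening: 0.0108
grasp_force: 15.0
```

>>> {"name": "servo_tool", "arguments": {"turn": [[0, 0, 0.08], [0, 0, 0.08], [0, 0, 0.08], [0, 0, 0.08], [0, 0, 0.08], [0, 0, 0.08], [0, 0, 0.08], [0, 0, 0.08], [0, 0, 0.08], [0, 0, 0.08]], "offset": [[0, 0, 0], [0, 0, 0], [0, 0, 0], [0, 0, 0], [0, 0, 0], [0, 0, 0], [0, 0, 0], [0, 0, 0], [0, 0, 0], [0, 0, 0]], "fingers": [1, 1, 1, 1, 1, 1, 1, 1, 1, 1]}}

```text
clock: 6.88
tcp_pos: [0.5556, 0.2174, 0.066]
tool_rot: [-3.002, -0.923, 0.004]
contact_force: [-6.7, 0.4, 5.0]
opening: 0.0107
grasp_force: 15.0
```

>>> {"name": "servo_tool", "arguments": {"turn": [[0, 0, 0.08], [0, 0, 0.06], [0, 0, 0.03], [0, 0, 0], [0, 0, 0], [0, 0, 0], [0, 0, 0], [0, 0, 0], [0, 0, 0], [0, 0, 0]], "offset": [[0, 0, 0], [0, 0, 0], [0, 0, 0], [0, 0, 0], [0, 0, 0], [0, 0, 0], [0, 0, 0], [0, 0, 0], [0, 0, 0], [0, 0, 0]], "fingers": [1, 1, 1, 1, 1, 1, -1, -1, -1, -1]}}

```text
clock: 7.72
tcp_pos: [0.5576, 0.2173, 0.0662]
tool_rot: [3.069, 0.67, 0.002]
contact_force: [0.5, 0.1, -1.4]
opening: 0.0346
grasp_force: 0.0
```

>>> {"name": "servo_tool", "arguments": {"turn": [[0, 0, 0], [0, 0, 0], [0, 0, 0], [0, 0, 0], [0, 0, 0], [0, 0, 0], [0, 0, 0], [0, 0, 0], [0, 0, 0], [0, 0, 0]], "offset": [[0, 0, 0], [0, 0, 0], [0, 0, 0], [0, 0, -0.016], [0, 0, -0.02], [0, 0, -0.02], [0, 0, -0.03], [0, 0, -0.03], [0, 0, -0.02], [0, 0, 0]], "fingers": [-1, -1, -1, -1, -1, -1, -1, -1, -1, -1]}}

```text
clock: 8.55
tcp_pos: [0.5596, 0.2176, 0.2065]
tool_rot: [-3.067, -0.669, -0.011]
contact_force: [1.8, -0.8, 0.3]
opening: 0.0876
grasp_force: 0.0
```

```bash
python3 c.py w2.png; python3 - <<'E'
import cv2;i=cv2.imread('pics/w2.png');cv2.imwrite('pics/w2c.png',cv2.resize(i[100:340,160:440],None,fx=2.4,fy=2.4))
E
```

```text
8.55 [[0.9093, 0.4162, 0.0063, 0.5596], [0.4162, -0.9093, 0.0035, 0.2176], [0.0072, -0.0005, -1.0, 0.2065], [0.0, 0.0, 0.0, 1.0]] yaw_y -65.41 q [-1.1   0.48  0.85  1.8  -0.41  1.04 -1.23] F [ 1.8 -0.8  0.3] 0.0876
bar 531 [556.7 218.6] [43.9 11. ] 24.8 top [0.06928972 0.07120915]
blue 157 [0.5458 0.2127 0.0684] ang from axis -162.1 [214. 278.]
red 50 [0.5228 0.2073 0.0523] ang from axis -165.2 [231. 269.]
```

View pics/w2c.png

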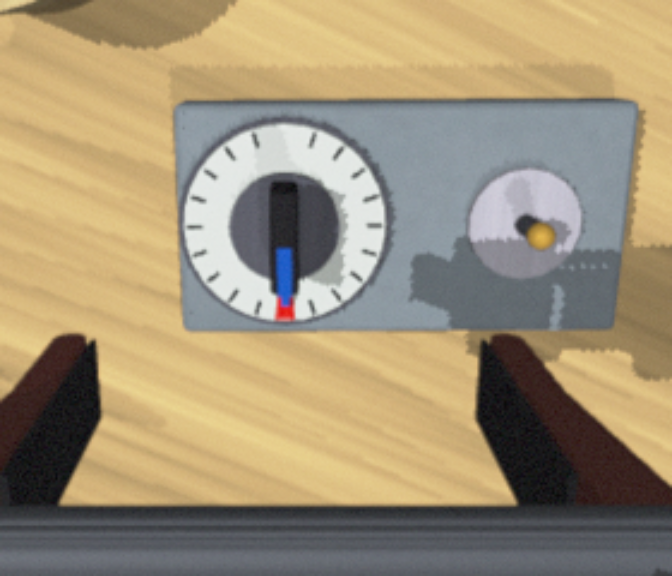

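The crop shows the blue pointer (285,280) in line with the red band mark (285,308), so the bezel is done. Next is the tray.

>>> {"name": "servo_tool", "arguments": {"turn": [[0, 0, 0], [0, 0, 0], [0, 0, 0], [0, 0, 0], [0, 0, 0], [0, 0, 0], [0, 0, 0], [0, 0, 0], [0, 0, 0], [0, 0, 0]], "offset": [[-0.0213, 0.027, 0], [-0.0213, 0.027, 0], [-0.0213, 0.027, 0], [-0.0213, 0.027, 0], [-0.0213, 0.027, 0], [-0.0213, 0.027, 0], [-0.0213, 0.027, 0], [-0.0213, 0.027, 0], [-0.0213, 0.027, 0], [-0.0213, 0.027, 0]], "fingers": [-1, -1, -1, -1, -1, -1, -1, -1, -1, -1]}}

```text
clock: 9.43
tcp_pos: [0.4744, -0.118, 0.2011]
tool_rot: [-3.069, -0.671, 0.002]
contact_force: [0.3, 0.1, 0.2]
opening: 0.088
grasp_force: 0.0
```

>>> {"name": "servo_tool", "arguments": {"turn": [[0, 0, 0], [0, 0, 0], [0, 0, 0.1], [0, 0, 0.1], [0, 0, 0.1], [0, 0, 0.1], [0, 0, 0.1], [0, 0, 0.1], [0, 0, 0.1], [0, 0, 0]], "offset": [[-0.0213, 0.027, 0], [-0.0213, 0.027, 0], [0, 0, 0], [0, 0, 0], [0, 0, 0], [0, 0, 0], [0, 0, 0], [0, 0, 0], [0, 0, 0], [0, 0, 0]], "fingers": [-1, -1, -1, -1, -1, -1, -1, -1, -1, -1]}}

```text
clock: 10.27
tcp_pos: [0.4588, -0.1834, 0.2009]
tool_rot: [3.111, -0.428, -0.004]
contact_force: [0.9, 0.6, 0.2]
opening: 0.0877
grasp_force: 0.0
```

```bash
cat > t.py <<'E'
from h import *
M=show(); im,d,K=snap('wrist'); P=cloud(d,K); X,Y,Z=[P[...,i] for i in range(3)]
cv2.imwrite('pics/w3.png',im)
hsv=cv2.cvtColor(im,cv2.COLOR_BGR2HSV).astype(int)
near=(np.hypot(X-.4617,Y+.1837)<.04)&(d>0)
for n,m in [('block',near&(Z>.1)&(Z<.135)),('green',(X>.4)&(X<.66)&(Y>-.33)&(Y<-.08)&(Z>.062)&(Z<.092)&(hsv[...,0]>45)&(hsv[...,0]<95)&(hsv[...,1]>60))]:
    r=cv2.minAreaRect((P[m][:,:2]*1000).astype(np.float32)); print(n,m.sum(),np.round(r[0],1),np.round(r[1],1),round(r[2],1),np.percentile(P[m][:,2],[5,50,98]).round(4))
    if n=='block': c=r[0]
rel(M,[c[0]/1000,c[1]/1000,.114])
E
python3 t.py
```

```text
10.27 [[0.9628, -0.2703, -0.0024, 0.4588], [-0.2703, -0.9628, -0.0006, -0.1834], [-0.0022, 0.0012, -1.0, 0.2009], [0.0, 0.0, 0.0, 1.0]] yaw_y -105.68 q [-0.67  0.38  1.17  2.05 -0.42  0.98 -1.13] F [0.9 0.6 0.2] 0.0877
block 519 [ 462.4 -182.6] [11.7 25.6] 74.6 [0.1074 0.1205 0.1221]
green 22861 [ 521.8 -199. ] [153.5 113.3] 17.4 [0.0739 0.0755 0.0851]
to [ 0.4624 -0.1826  0.114 ] tool: [ 0.0034 -0.0018  0.0869]
```

View pics/w3.png

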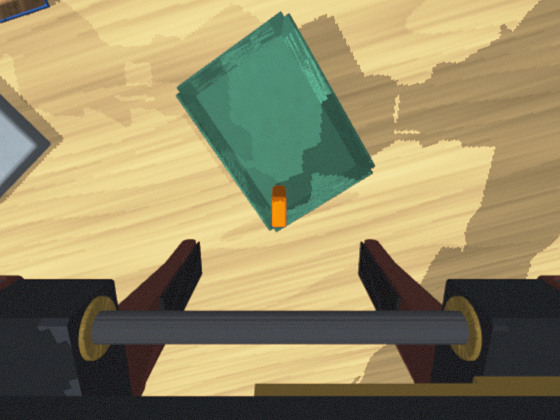

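The view shows the orange block (279,205) at the tray's near corner, centred between the fingers. The bystanders are clear.

>>> {"name": "servo_tool", "arguments": {"turn": [[0, 0, 0], [0, 0, 0], [0, 0, 0], [0, 0, 0], [0, 0, 0], [0, 0, 0], [0, 0, 0], [0, 0, 0], [0, 0, 0], [0, 0, 0]], "offset": [[0.0034, -0.0018, 0.015], [0, 0, 0.015], [0, 0, 0.015], [0, 0, 0.015], [0, 0, 0.012], [0, 0, 0.01], [0, 0, 0.005], [0, 0, 0], [0, 0, 0], [0, 0, 0]], "fingers": [-1, -1, -1, -1, -1, -1, -1, -1, 1, 1], "grip_force": 50}}

```text
clock: 11.15
tcp_pos: [0.4638, -0.1832, 0.1157]
tool_rot: [3.113, -0.423, 0.002]
contact_force: [0.9, -0.2, -0.4]
opening: 0.0778
grasp_force: 0.0
```

>>> {"name": "servo_tool", "arguments": {"turn": [[0, 0, 0], [0, 0, 0], [0, 0, 0], [0, 0, 0], [0, 0, 0], [0, 0, 0], [0, 0, 0], [0, 0, 0], [0, 0, 0], [0, 0, 0]], "offset": [[0, 0, 0], [0, 0, 0], [0, 0, 0], [0, 0, 0], [0, 0, 0], [0, 0, 0], [0, 0, 0], [0, 0, 0], [0, 0, 0], [0, 0, 0]], "fingers": [1, 1, 1, 1, 1, 1, 1, 1, 1, 1]}}

```text
clock: 11.98
tcp_pos: [0.4633, -0.1831, 0.1151]
tool_rot: [3.113, -0.423, -0.0]
contact_force: [-0.9, -0.3, -1.3]
opening: 0.0113
grasp_force: 37.0
```

>>> {"name": "servo_tool", "arguments": {"turn": [[0, 0, 0], [0, 0, 0], [0, 0, 0], [0, 0, 0], [0, 0, 0], [0, 0, 0], [0, 0, 0], [0, 0, 0], [0, 0, 0], [0, 0, 0]], "offset": [[0, 0, 0], [0, 0, 0], [0, 0, 0], [0, 0, 0], [0, 0, 0], [0, 0, 0], [0, 0, 0], [0, 0, 0], [0, 0, 0], [0, 0, 0]], "fingers": [1, 1, 1, 1, 1, 1, 1, 1, 1, 1]}}

```text
clock: 12.82
tcp_pos: [0.4633, -0.1831, 0.1151]
tool_rot: [3.113, -0.423, -0.0]
contact_force: [-0.3, -1.1, -0.4]
opening: 0.0113
grasp_force: 50.0
```

```bash
python3 -c "
from h import *
M=show(); rel(M,[.5218+.0593*.956,-.199-.0593*.293,.058])"
```

```text
12.82 [[0.9637, -0.2671, -0.0001, 0.4633], [-0.2671, -0.9637, -0.0002, -0.1831], [-0.0, 0.0002, -1.0, 0.1151], [0.0, 0.0, 0.0, 1.0]] yaw_y -105.49 q [-0.51  0.51  0.99  2.11 -0.59  0.82 -1.  ] F [-0.3 -1.1 -0.4] 0.0113
to [ 0.5785 -0.2164  0.058 ] tool: [0.1199 0.0013 0.0571]
```

>>> {"name": "servo_tool", "arguments": {"turn": [[0, -0.015, 0], [0, -0.015, 0], [0, -0.015, 0], [0, -0.015, 0], [0, -0.015, 0], [0, -0.015, 0], [0, -0.015, 0], [0, -0.015, 0], [0, -0.015, 0], [0, -0.015, 0]], "offset": [[0.00086, 0, -0.0018], [0.00086, 0, -0.0018], [0.00086, 0, -0.0018], [0.00086, 0, -0.0018], [0.00086, 0, -0.0018], [0.00086, 0, -0.0018], [0.00086, 0, -0.0018], [0.00086, 0, -0.0018], [0.00086, 0, -0.0018], [0.00086, 0, -0.0018]], "fingers": [1, 1, 1, 1, 1, 1, 1, 1, 1, 1]}}

```text
clock: 13.65
tcp_pos: [0.4731, -0.1856, 0.1329]
tool_rot: [-3.084, 0.419, 0.233]
contact_force: [-1.3, 0.6, -1.5]
opening: 0.011
grasp_force: 50.1
```

```bash
python3 -c "
from h import *
M=show(); print('pivot now',(M@[.1199,.0013,.0571,1]).round(4))"
```

```text
13.65 [[0.9527, -0.2671, -0.145, 0.4731], [-0.264, -0.9637, 0.0405, -0.1856], [-0.1506, -0.0003, -0.9886, 0.1329], [0.0, 0.0, 0.0, 1.0]] yaw_y -105.49 q [-0.46  0.59  0.99  1.97 -0.53  1.05 -1.05] F [-1.3  0.6 -1.5] 0.011
pivot now [ 0.5787 -0.2162  0.0584  1.    ]
```

Pivot holds and the force is low, so I continue peeling.

>>> {"name": "servo_tool", "arguments": {"turn": [[0, -0.015, 0], [0, -0.015, 0], [0, -0.015, 0], [0, -0.015, 0], [0, -0.015, 0], [0, -0.015, 0], [0, -0.015, 0], [0, -0.015, 0], [0, -0.015, 0], [0, -0.015, 0]], "offset": [[0.00086, 0, -0.0018], [0.00086, 0, -0.0018], [0.00086, 0, -0.0018], [0.00086, 0, -0.0018], [0.00086, 0, -0.0018], [0.00086, 0, -0.0018], [0.00086, 0, -0.0018], [0.00086, 0, -0.0018], [0.00086, 0, -0.0018], [0.00086, 0, -0.0018]], "fingers": [1, 1, 1, 1, 1, 1, 1, 1, 1, 1]}}

```text
clock: 14.48
tcp_pos: [0.4846, -0.1889, 0.1484]
tool_rot: [-3.039, 0.413, 0.462]
contact_force: [0.8, 0.3, -1.1]
opening: 0.0111
grasp_force: 50.0
```

>>> {"name": "servo_tool", "arguments": {"turn": [[0, -0.015, 0], [0, -0.015, 0], [0, -0.015, 0], [0, -0.015, 0], [0, -0.015, 0], [0, -0.015, 0], [0, -0.015, 0], [0, 0, 0], [0, 0, 0], [0, 0, 0]], "offset": [[0.00086, 0, -0.0018], [0.00086, 0, -0.0018], [0.00086, 0, -0.0018], [0.00086, 0, -0.0018], [0.00086, 0, -0.0018], [0.00086, 0, -0.0018], [0.00086, 0, -0.0018], [0, 0, 0], [0, 0, 0], [0, 0, 0]], "fingers": [1, 1, 1, 1, 1, 1, 1, 1, 1, 1]}}

```text
clock: 15.32
tcp_pos: [0.4941, -0.1916, 0.158]
tool_rot: [-2.998, 0.408, 0.615]
contact_force: [-0.6, 0.1, 2.5]
opening: 0.0111
grasp_force: 50.0
```

```bash
python3 -c "
from h import *
M=show(); print('pivot now',(M@[.1199,.0013,.0571,1]).round(4)); im,d,K=snap('scene'); cv2.imwrite('pics/s2.png',cv2.resize(im[170:310,120:320],None,fx=3.5,fy=3.5))"
```

```text
15.32 [[0.8858, -0.2672, -0.3795, 0.4941], [-0.2457, -0.9636, 0.1051, -0.1916], [-0.3938, 0.0002, -0.9192, 0.158], [0.0, 0.0, 0.0, 1.0]] yaw_y -105.5 q [-0.35  0.74  0.94  1.71 -0.47  1.4  -1.09] F [-0.6  0.1  2.5] 0.0111
pivot now [ 0.5783 -0.2164  0.0583  1.    ]
```

View pics/s2.png

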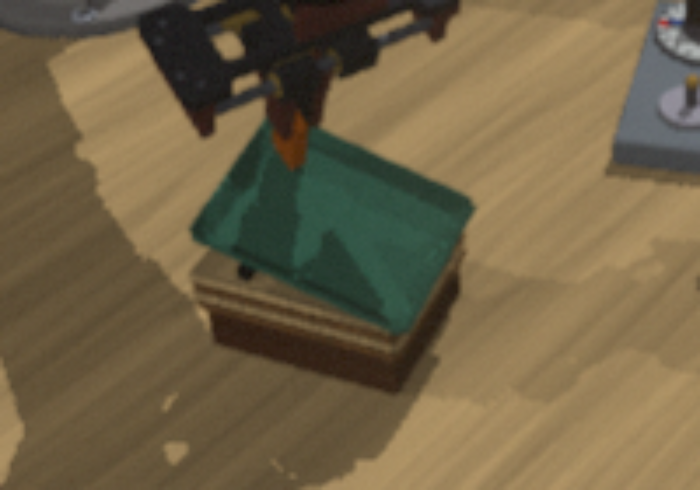

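The tray (330,230) is tipped, with its near corner up and the far corner (400,320) still in the stack, which has stayed put. Next I lift straight up.

>>> {"name": "servo_tool", "arguments": {"turn": [[0, 0, 0], [0, 0, 0], [0, 0, 0], [0, 0, 0], [0, 0, 0], [0, 0, 0], [0, 0, 0], [0, 0, 0], [0, 0, 0], [0, 0, 0]], "offset": [[-0.0008, 0, -0.0018], [-0.0008, 0, -0.0018], [-0.0008, 0, -0.0018], [-0.0008, 0, -0.0018], [-0.0008, 0, -0.0018], [-0.0008, 0, -0.0018], [-0.0008, 0, -0.0018], [-0.0008, 0, -0.0018], [-0.0008, 0, -0.0018], [-0.0008, 0, -0.0018]], "fingers": [1, 1, 1, 1, 1, 1, 1, 1, 1, 1]}}

```text
clock: 16.2
tcp_pos: [0.4938, -0.1915, 0.1779]
tool_rot: [-2.998, 0.408, 0.616]
contact_force: [-0.0, -0.1, -1.7]
opening: 0.0108
grasp_force: 50.0
```

>>> {"name": "servo_tool", "arguments": {"turn": [[0, 0, 0], [0, 0, 0], [0, 0, 0], [0, 0, 0], [0, 0, 0], [0, 0, 0], [0, 0, 0], [0, 0, 0], [0, 0, 0], [0, 0, 0]], "offset": [[-0.002, 0, -0.0046], [-0.003, 0, -0.007], [-0.004, 0, -0.0092], [-0.004, 0, -0.0092], [-0.004, 0, -0.0092], [-0.004, 0, -0.0092], [-0.004, 0, -0.0092], [-0.004, 0, -0.0092], [-0.003, 0, -0.007], [-0.002, 0, -0.0046]], "fingers": [1, 1, 1, 1, 1, 1, 1, 1, 1, 1]}}

```text
clock: 17.03
tcp_pos: [0.4938, -0.1915, 0.2644]
tool_rot: [-2.998, 0.408, 0.614]
contact_force: [0.8, -0.4, -0.3]
opening: 0.0108
grasp_force: 50.0
```

>>> {"name": "servo_tool", "arguments": {"turn": [[0, 0.0405, 0], [0, 0.0405, 0], [0, 0.0405, 0], [0, 0.0405, 0], [0, 0.0405, 0], [0, 0.0405, 0], [0, 0.0405, 0], [0, 0.0405, 0], [0, 0.0405, 0], [0, 0.0405, 0]], "offset": [[0, 0, 0], [0, 0, 0], [0, 0, 0], [0, 0, 0], [0, 0, 0], [0, 0, 0], [0, 0, 0], [0, 0, 0], [0, 0, 0], [0, 0, 0]], "fingers": [1, 1, 1, 1, 1, 1, 1, 1, 1, 1]}}

```text
clock: 17.87
tcp_pos: [0.4933, -0.1913, 0.2632]
tool_rot: [-3.113, 0.424, -0.002]
contact_force: [0.8, -0.6, 0.0]
opening: 0.0108
grasp_force: 50.0
```

```bash
cat > f.py <<'E'
from h import *
import sys
M=show(); im,d,K=snap('scene'); P=cloud(d,K); hsv=cv2.cvtColor(im,cv2.COLOR_BGR2HSV).astype(int)
g=(d>0)&(hsv[...,0]>65)&(hsv[...,0]<95)&(hsv[...,1]>90)&(P[...,2]>.08)&(P[...,0]>.35)&(P[...,0]<.8)&(np.abs(P[...,1])<.35)
p=P[g]; 
# robust plane fit of the floor
z=p; 
for _ in range(4):
    A=np.c_[z[:,:2],np.ones(len(z))]; co=np.linalg.lstsq(A,z[:,2],rcond=None)[0]
    e=p[:,2]-np.c_[p[:,:2],np.ones(len(p))]@co; z=p[np.abs(e)<max(.003,.0)]
r=cv2.minAreaRect((p[:,:2]*1000).astype(np.float32))
print('green',g.sum(),'slope',co.round(3),len(z),np.round(r[0],1),np.round(r[1],1),round(r[2],1),'z',np.percentile(p[:,2],[2,50,98]).round(3))
q=M@[.0593,.0005,.0431,1]; print('tray center est',q.round(4)); print('tool shift to feeler',(M[:3,:3].T@(np.array([.6033,.1170,.180])-q[:3])).round(4))
cv2.imwrite('pics/'+sys.argv[1],im)
E
python3 f.py s3.png
```

```text
17.87 [[0.9637, -0.2672, 0.0013, 0.4933], [-0.2672, -0.9637, -0.0, -0.1913], [0.0012, -0.0003, -1.0, 0.2632], [0.0, 0.0, 0.0, 1.0]] yaw_y -105.5 q [-0.66  0.35  1.16  1.9  -0.36  1.12 -1.2 ] F [ 0.8 -0.6  0. ] 0.0108
green 573 slope [-0.056 -0.017  0.249] 485 [ 549.8 -209.2] [152.5 110.7] 16.2 z [0.218 0.22  0.23 ]
tray center est [ 0.5503 -0.2077  0.2202  1.    ]
tool shift to feeler [-0.0357 -0.327   0.0402]
```

View pics/s3.png

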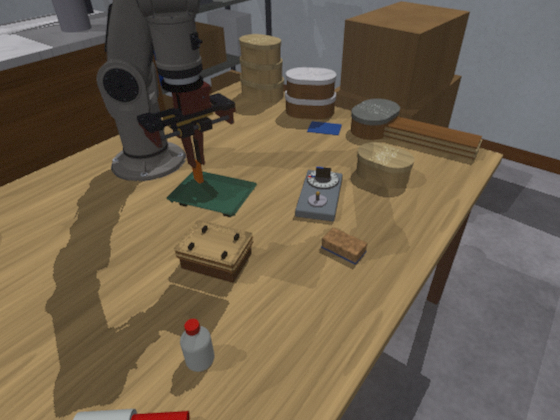

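The tray is held level and the stack is in place, with its four pads visible at (215,247). Next I carry the tray over the feeler.

>>> {"name": "servo_tool", "arguments": {"turn": [[0, 0, 0], [0, 0, 0], [0, 0, 0], [0, 0, 0], [0, 0, 0], [0, 0, 0], [0, 0, 0], [0, 0, 0], [0, 0, 0], [0, 0, 0]], "offset": [[-0.0005, -0.005, 0], [-0.001, -0.01, 0], [-0.0015, -0.015, 0], [-0.002, -0.02, 0], [-0.002, -0.02, 0], [-0.002, -0.02, 0], [-0.002, -0.02, 0], [-0.002, -0.02, 0], [-0.0025, -0.02, 0], [-0.0025, -0.02, 0]], "fingers": [1, 1, 1, 1, 1, 1, 1, 1, 1, 1]}}

```text
clock: 18.75
tcp_pos: [0.522, -0.0205, 0.2631]
tool_rot: [3.112, -0.421, -0.002]
contact_force: [0.9, -0.6, -2.0]
opening: 0.0109
grasp_force: 50.0
```

>>> {"name": "servo_tool", "arguments": {"turn": [[0, 0, 0], [0, 0, 0], [0, 0, 0], [0, 0, 0], [0, 0, 0], [0, 0, 0], [0, 0, 0], [0, 0, 0], [0, 0, 0], [0, 0, 0]], "offset": [[-0.0025, -0.02, 0], [-0.0025, -0.02, 0], [-0.0025, -0.02, 0], [-0.0025, -0.02, 0], [-0.0025, -0.02, 0], [-0.0025, -0.02, 0], [-0.0018, -0.018, 0], [-0.0014, -0.012, 0], [-0.0005, -0.005, 0], [0, -0.002, 0]], "fingers": [1, 1, 1, 1, 1, 1, 1, 1, 1, 1]}}

```text
clock: 19.58
tcp_pos: [0.5456, 0.1345, 0.263]
tool_rot: [3.112, -0.421, -0.001]
contact_force: [-0.5, -1.0, -1.3]
opening: 0.0114
grasp_force: 50.0
```

>>> {"name": "servo_tool", "arguments": {"turn": [[0, 0, 0], [0, 0, 0], [0, 0, 0], [0, 0, 0], [0, 0, 0], [0, 0, 0], [0, 0, 0], [0, 0, 0], [0, 0, 0], [0, 0, 0]], "offset": [[0, 0, 0.003], [0, 0, 0.006], [0, 0, 0.008], [0, 0, 0.008], [0, 0, 0.008], [0, 0, 0.008], [0, 0, 0.008], [0, 0, 0.005], [0, 0, 0.003], [0, 0, 0]], "fingers": [1, 1, 1, 1, 1, 1, 1, 1, 1, 1]}}

```text
clock: 20.42
tcp_pos: [0.5452, 0.1335, 0.2055]
tool_rot: [3.112, -0.423, -0.001]
contact_force: [-0.6, -0.6, -0.4]
opening: 0.0107
grasp_force: 50.0
```

```bash
python3 f.py s4.png
```

```text
20.42 [[0.9637, -0.267, -0.0009, 0.5452], [-0.267, -0.9637, -0.0005, 0.1335], [-0.0008, 0.0007, -1.0, 0.2055], [0.0, 0.0, 0.0, 1.0]] yaw_y -105.49 q [-1.15  0.5   1.09  1.89 -0.51  1.06 -1.69] F [-0.6 -0.6 -0.4] 0.0107
green 524 slope [-0.014 -0.003  0.171] 425 [603.3 115.7] [147.  112.2] 17.4 z [0.16  0.162 0.172]
tray center est [0.6021 0.1172 0.1623 1.    ]
tool shift to feeler [ 0.0011 -0.0001 -0.0177]
```

View pics/s4.png

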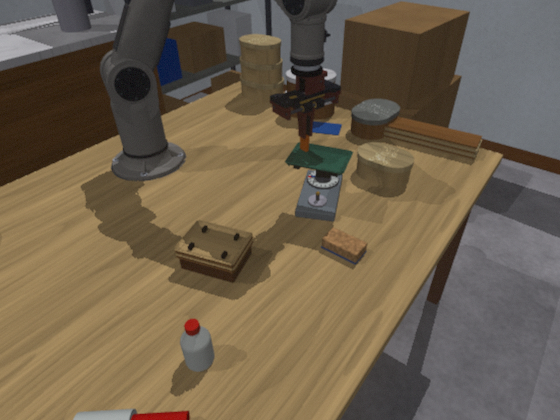

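The tray (320,158) is level over the feeler, about 100 mm clear of it. Stack and bystanders are in place.

```bash
python3 -c "
from rig import bot
print(bot.close_job())"
```

```text
the job is handed in; nothing more can be done
None
```

I handed the job in at about 20 s: the bezel pointer is in the red band, the tray was peeled off corner first without moving the stack, and it is held level about 90–100 mm above the feeler with the bystanders untouched.

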